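# Tighten the book press with its T-key

### The arm

A 6-joint arm with a two-finger parallel gripper is mounted at the origin on a cart in front of the work surface, level with it; the furniture and walls round the work are solid. World frame = base frame: x ahead of the robot, y to its left, z up, the work surface at z = 0. Lengths are in mm, angles in rad, forces in N, time in s.
With the tool pointing down it reaches from about 350 to 975 mm from the base axis. Payload 7.1 kg.
Tool frame: the origin (TCP) lies midway between the tips of the shut fingers; the grasp point (between the pads) lies 19 mm behind it (ctrl.grip_depth is the distance from the TCP to the grasp point, in mm); z points along the fingers, y is the line along which they close (so a half turn about z gives the same grasp; the last joint's range is limited). The gripper opens to 88 mm and grips with 3 to 60 N. Pads are 20 mm wide; open, the fingers measure 115 mm over their backs; the gripper's body (75 mm by 178 mm) begins 61 mm behind the grasp point.
Start: joints at [-1.122, 0.423, 1.63, -0, 1.089, -0.019], TCP at [281.841, -557.826, 222.675] pointing down, gripper open.
Joint ranges: [-3, 3], [-0.9, 2.11], [0.09, 2.58], [-1.31, 4.45], [0.11, 2.69], [-2.54, 2.54]. Speed limits (rad/s): [2.39, 2.39, 3.01, 3.14, 3.14, 3.14].

### API

Orientations are given as a rotation vector (axis times angle).
In Python, from workcell import ctrl, cams gives the robot as it stands.
- The arm moves only by the tool move_arm, never from a script. Its argument "steps" is a list of rows, each a list of 3 entries, a list of its own where there are three numbers: the shift along the tool's x, y, z in units of 25 mm (1.0 is 25 mm), then the turn about the tool's z in units of 5 degrees (1.0 is 5 degrees), then the closure, from 0 (fully open) to 1 (shut). A call has 1 to 20 rows; each row shifts and turns the commanded pose from where the row before left it, along the tool's axes as they then stand; what a row does not reach is not made up. A row lasts 1/12 s, in which the tool goes at most 41.7 mm and 7.16 degrees, less where a joint would pass 70% of its speed; a pose out of reach is approached as far as the arm can. A call is refused whole if a number of a shift passes 1 or a number of a turn 1, either way. A call with a gripper value outside its range is refused whole. The fingers move at their own pace and stop on an object; the grip force is fixed at half the most. Time passes only in rows, so rows that do not move let the fingers close. It gives the time, the measured TCP pose, the force, the opening and the grip force at its end, in the units of the state.
- ctrl.get_obs(): the state, without advancing time (a new reading comes with each control period).
- cams.get_image(name): name is "scene" or "top"; returns a dict with "image" (420x560x3 uint8, red, green, blue), "camera_matrix" (3x3 intrinsics, pixels), "xyz" and "rotation" of the camera in the world. Camera axes: x right, y down, z forward; pixel columns grow to the right and rows downward; lengths in mm; the calibration is good to about 2 mm. A picture is of the moment at which its call begins. There is no depth.
- ctrl.close_job(): hands the job in; it is judged then, once.
Trained networks look in the newest picture that a camera, given by its name, has taken for a name from the list of things; names that differ only in an ending like _2 or _b are one class to them, and where a whole thing is asked for, a point or a joint stands for the part that bears it (a point fixed in the world has none). Each returns a list of dicts, best first, with "p" (0 to 1); they miss things now and then, are a little off and sometimes report something else, mostly with a low value. They report only what shows in the picture. A call takes as long as a camera call. They do not tell look-alikes from the thing itself.
- cams.boxes_of(camera, thing): "rect" ([centre column, centre row, width, height] in pixels, round what is visible of it).
- cams.cut_out(camera, thing): "pixels" (420x560 bool, what is visible of it) and "rect" ([centre column, centre row, width, height] in pixels, round what is visible of it).
The state is a dict: "t": time; "qpos": joint angles; "qvel": joint speeds; "joint_torque": joint torques, N m; "ee_pos": TCP position; "orientation": TCP orientation; "ft_force": force on the tool from outside, world axes, zero at the start; "moment": the same for the moment, N m; "width": finger opening in mm; "grasp_force": force on a finger pad.
Only numpy, scipy, OpenCV 4.12 (cv2) and the standard library are available. Lean on these libraries where they do the work, as an engineer would, in place of code of your own. Each camera call takes 0.05 s, during which the arm holds its last target. There are 200 camera calls.

### The job

Take the T-key out of its stand and fit it into the hub on top of the little book press, turning it so that its key slips into the keyway, then push it fully home and on down against the hub's spring. Only then, while keeping it pushed down, turn it clockwise until the brass pointer stands over the red mark on the dial. Finish like that, still gripping the T-key and holding it pushed down, and leave the glue stick, the thread spool and the tape roll alone.

Things in the scene. Friction and masses are not known exactly. Their poses are not given: they have to be found in the camera images.
- tkey: Loose steel T-key, upright in its stand, 0.14 kg. Origin: shaft foot, z up. In mm, heights from the foot: shaft dia 14 (foot tapered 3 mm), brass key 7-29 mm, 5 wide, to 11 from the axis on the -x side; flange dia 36 at 28-33; stem dia 12; wooden handle bar at 64-86, 70 long along x, 16 thick along y, its -x end (key side) red. Grip across y at 75 mm.
- tkey_flange (a point): On the T-key's axis, underside of its flange, 28 mm above the foot; axes as the T-key.
- stand: Fixed dark wooden stand, round socket dia 30 mm, rim 40 mm above the desk, foot dia 68 mm. The T-key's flange rests on the rim (its foot 12 mm above the desk); lift it straight up. Origin: centre of the underside.
- press: Fixed book press, wooden base 150 x 190 mm (x, y), notebook under its platen, steel crosshead along y (top 78 mm up, nuts to 88 mm), white dial dia 96 mm on it (face 82 mm up). Red mark on the dial's -x side, black ticks every 0.25 rad beside it. The hub is above the dial on the origin's vertical. Origin: centre of the underside.
- hub_top (a point): Centre of the hub's mouth, z up, 122 mm above the desk when not pushed; turns and sinks with the hub. Steel hub dia 44 mm, 30 mm high; bore dia 16 mm, 28 mm deep; keyway 7 mm wide on the -x side to 12.5 mm from the axis, as deep as the bore. Brass pointer at the hub's foot on the same -x side, to 42 mm. Fully home, the T-key's flange lies on this mouth.
- spindle (a joint): Turn of the hub in rad, clockwise from above positive; 0 = pointer on the red mark, negative before it; starts at -1.1 to -0.6, runs from -1.4 to 0.5 and stays where it is left (friction about 0.15 N m).
- hub (a joint): How far the hub is pushed down on its spring, in m: 0 up, 0.006 against its stop. The spring takes about 6 N to start and 12 N at the stop, and pushes the hub up again when let go.
- glue_stick: Bystander: loose upright glue stick, 22 mm in diameter, 86 mm high. Origin: centre of its underside.
- spool_rust: Bystander: loose upright wooden spool of rust-coloured thread, 28 mm in diameter, 36 mm high. Origin: centre of its underside.
- washi_roll: Bystander: loose roll of tan paper tape lying flat, 43 mm in diameter, 15 mm high. Origin: centre of its underside.
Mind the look-alikes: they are no part of the job. Leave any orange or pink look-alike of the tkey alone.

How it is judged:
By the outcome, as a careful person would: the job done as asked, in the order asked, and still so for the second after the job is handed in, while the arm keeps its last pose, push and grip.
It also fails if it takes over 58 s, if anything falls off the work surface, if the arm or the gripper's body presses on something with over 40 N, if the wrist force passes 120 N, or if a joint passes its speed limit or range.

## Working session

There is one attempt and no reset: what is moved stays moved. The work goes in short steps, Python scripts to look and compute and a tool call to move; the robot and the scene stay as the last step left them, time stands still between calls to the robot, and variables do not carry over. Pictures are saved under pics/ and viewed, at most 10 in all, crops included, and the job is handed in when it is done.

Besides the shell and the picture viewer there is one more tool, called after "Call:" as name(argument=value, ...) on one line, values as JSON. move_arm: Moves the arm, as the interface text tells. Its arguments: {"type":"object","properties":{"steps":{"type":"array"}},"required":["steps"]}

```bash
mkdir -p pics; python3 - <<'E'
from workcell import ctrl,cams
import cv2,numpy as np
o=ctrl.get_obs()
print({k:np.round(v,3) for k,v in o.items()})
for n in("scene","top"):
    d=cams.get_image(n);cv2.imwrite(f"pics/{n}0.png",d["image"][:,:,::-1])
    print(n,np.round(d["camera_matrix"],1).tolist(),np.round(d["xyz"],1),np.round(d["rotation"],4).tolist())
    for t in("tkey","tkey_flange","stand","press","hub_top","glue_stick","spool_rust","washi_roll"):
        print(t,[(round(b["p"],2),np.round(b["rect"],1).tolist()) for b in cams.boxes_of(n,t)][:3])
E
```

```text
{'t': np.float64(0.0), 'qpos': array([-1.122,  0.424,  1.631,  0.   ,  1.089, -0.019]), 'qvel': array([ 0.   , -0.001,  0.   , -0.001, -0.   , -0.   ]), 'joint_torque': array([ 1.0000e-03, -5.4462e+01, -2.7367e+01,  6.4000e-02,  2.3000e-02,
       -0.0000e+00]), 'ee_pos': array([ 281.618, -557.32 ,  221.912]), 'orientation': array([-3.055e+00, -7.280e-01,  1.000e-03]), 'ft_force': array([-0.567, -0.389,  1.127]), 'moment': array([ 0.002,  0.071, -0.025]), 'grasp_force': np.float64(0.0), 'width': np.float64(87.766)}
scene [[462.5, 0.0, 286.6], [0.0, 462.5, 211.5], [0.0, 0.0, 1.0]] [ 293.6  595.2 1046.8] [-0.4268, 2.8526, -0.9985]
tkey [(0.73, [281.4, 224.1, 27.6, 24.1]), (0.55, [343.2, 188.2, 24.9, 27.1]), (0.51, [292.6, 177.2, 24.4, 22.3])]
tkey_flange [(0.82, [344.3, 188.0, 22.0, 23.6]), (0.73, [278.3, 221.2, 30.4, 28.8]), (0.52, [295.9, 178.3, 28.1, 21.8])]
stand [(0.6, [295.2, 193.9, 23.3, 15.0])]
press [(0.92, [263.9, 304.7, 89.7, 90.4])]
hub_top [(0.79, [264.8, 282.9, 22.3, 26.4])]
glue_stick [(0.69, [239.9, 214.1, 7.8, 22.3])]
spool_rust [(0.52, [285.6, 164.2, 6.2, 12.7])]
washi_roll [(0.53, [329.0, 242.3, 15.3, 19.0])]
top [[475.3, 0.0, 282.0], [0.0, 475.3, 213.3], [0.0, 0.0, 1.0]] [ 384.9 -137.5 1069. ] [-2.1597, 2.1335, -0.1344]
tkey [(0.97, [296.3, 218.3, 39.6, 30.3]), (0.9, [370.9, 275.4, 46.3, 33.7]), (0.68, [355.6, 211.8, 17.9, 30.5])]
tkey_flange [(0.95, [294.0, 214.7, 40.4, 28.6]), (0.83, [370.2, 277.1, 38.8, 36.5]), (0.64, [287.0, 278.3, 15.3, 20.0])]
stand [(0.84, [351.2, 217.1, 26.5, 23.9])]
press [(0.84, [183.1, 228.4, 99.5, 78.0])]
hub_top [(0.64, [174.9, 226.4, 28.0, 24.1])]
glue_stick [(0.47, [283.8, 163.6, 8.0, 17.5])]
spool_rust [(0.71, [393.0, 191.0, 13.7, 13.0])]
washi_roll [(0.5, [174.6, 225.6, 23.6, 27.4]), (0.44, [288.1, 278.9, 10.4, 19.0])]
```

View pics/scene0.png

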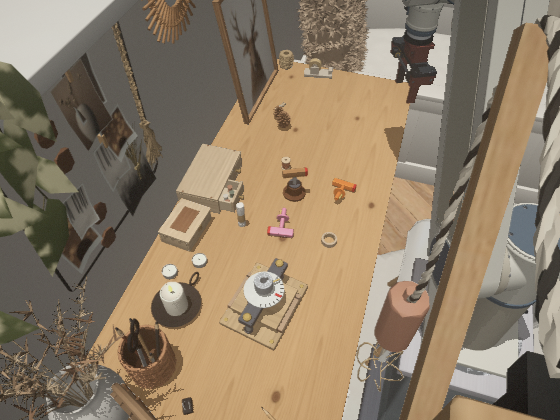

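View pics/top0.png

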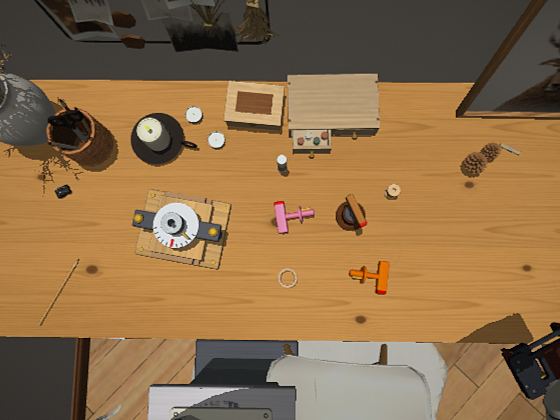

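The scene view shows the press at about (264,300), the T-key in its stand at (295,185) and the look-alikes: pink at (281,225), orange at (343,187). In the top view the stand and T-key are at (351,212) and the press hub is at (174,224). I'll zoom in on these.

```bash
cat > h.py <<'E'
import numpy as np,cv2
from workcell import ctrl,cams
from scipy.spatial.transform import Rotation as R
def cam(n):
    d=cams.get_image(n);d["R"]=R.from_rotvec(d["rotation"]).as_matrix() if np.size(d["rotation"])==3 else np.array(d["rotation"]);return d
def proj(d,P):
    p=(np.atleast_2d(P)-d["xyz"])@d["R"];q=p@d["camera_matrix"].T;return q[:,:2]/q[:,2:]
def at_z(d,uv,z):
    uv=np.atleast_2d(uv);r=np.c_[uv,np.ones(len(uv))]@np.linalg.inv(d["camera_matrix"]).T@d["R"].T
    return d["xyz"]+r*((z-d["xyz"][2])/r[:,2])[:,None]
def crop(d,c,r,w=400,h=300,s=None):
    s=s or 8;x0=int(c-w/s/2);y0=int(r-h/s/2)
    im=cv2.resize(d["image"][y0:y0+int(h/s)+1,x0:x0+int(w/s)+1],None,fx=s,fy=s,interpolation=cv2.INTER_CUBIC)[:h,:w,::-1].copy()
    cv2.putText(im,f"{x0},{y0} x{s}",(3,12),0,.4,(255,0,0),1);return im
E
python3 - <<'E'
from h import *
t=cam("top");s=cam("scene")
cv2.imwrite("pics/c1.png",np.vstack([np.hstack([crop(t,353,212,s=7),crop(s,295,182,s=7)]),np.hstack([crop(t,178,226,s=5),crop(s,265,290,s=5)])]))
E
```

```text
(no output)
```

View pics/c1.png

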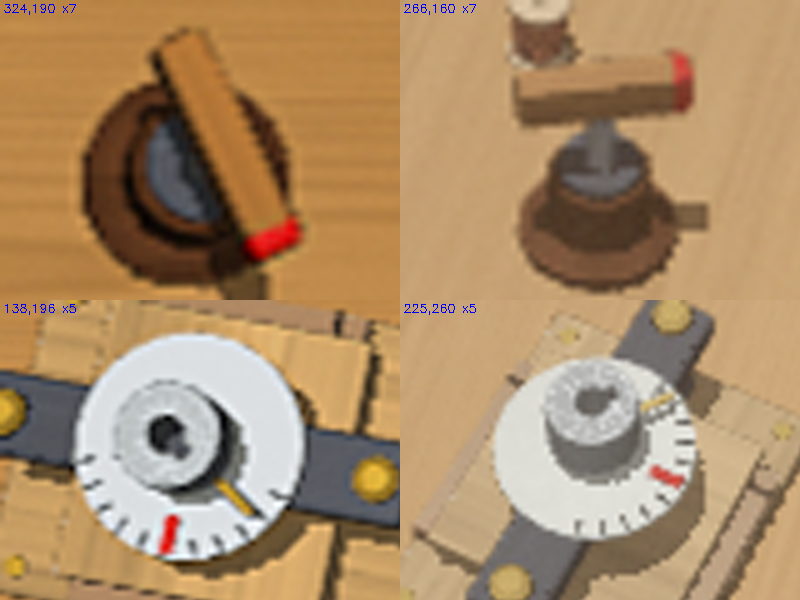

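```bash
cat > m.py <<'E'
from h import *
from scipy.optimize import least_squares
t=cam("top");s=cam("scene")
def px(p,x0,y0,k,ox=0,oy=0): p=np.array(p,float)-[ox,oy];return (p+.5)/k-.5+[x0,y0]
HT=px([(152,60),(170,40),(185,28),(205,38),(240,110),(270,165),(300,225),(275,252),(253,262),(245,248),(220,200),(190,140),(165,90)],324,190,7)
HS=px([(520,72),(600,62),(670,55),(692,68),(692,98),(675,108),(620,115),(530,125),(513,85)],266,160,7,400)
box=np.array([(x,y,z) for x in(-35,35) for y in(-8,8) for z in(76,98)],float)
def res(v,cams_):
    B=box@R.from_euler("z",v[2]).as_matrix().T+[v[0],v[1],0];r=[]
    for d,pts in cams_:
        h=cv2.convexHull(proj(d,B).astype(np.float32))
        r+=[cv2.pointPolygonTest(h,(float(a),float(b)),True) for a,b in pts]
    return np.array(r)
g=at_z(t,HT.mean(0),87)[0]
red=at_z(t,px([(275,238)],324,190,7),92)[0]
y0=np.arctan2(-(red-g)[1],-(red-g)[0])
for nm,c in(("both",[(t,HT),(s,HS)]),("top",[(t,HT)]),("scene",[(s,HS)])):
    f=least_squares(res,[g[0],g[1],y0],args=(c,),diff_step=1e-3);print("key",nm,f.x.round(3),np.abs(f.fun).mean().round(2))
th=np.linspace(0,2*np.pi,73)
print("stand foot top",at_z(t,px([(186,186)],324,190,7),5)[0].round(1))
for nm,d,hp,dp,pt,rm,xa in(("top",t,(168,433),(190,446),[(222,483),(252,514)],[(172,518),(167,553)],0),("scene",s,(594,396),(594,450),[(642,410),(673,397)],[(653,469),(682,484)],400)):
    u=lambda p:px(p,138 if nm=="top" else 225,196 if nm=="top" else 260,5,xa,300)
    H=at_z(d,u([hp]),122)[0];D=at_z(d,u([dp]),82)[0]
    P=at_z(d,u(pt),94);M=at_z(d,u(rm),82)
    ang=lambda p,c:np.arctan2(*(c-p)[1::-1])
    c=H
    print(nm,"hub",H.round(1),"dial",D.round(1),"pointer r,ang",[(round(float(np.hypot(*(p-c)[:2])),1),round(float(ang(p,c)),3)) for p in P],"dir",ang(P[1],P[0]).round(3),"mark",[(round(float(np.hypot(*(p-D)[:2])),1),round(float(ang(p,D)),3)) for p in M])
E
python3 m.py
```

```text
key both [ 5.26926e+02 -2.80465e+02  4.50000e-01] 0.53
key top [ 5.26868e+02 -2.80206e+02  4.52000e-01] 0.48
key scene [ 5.27406e+02 -2.82219e+02  4.16000e-01] 0.53
stand foot top [ 524.9 -279.3    5. ]
top hub [493.1  95.6 122. ] dial [492.3  96.   82. ] pointer r,ang [(23.8, 0.758), (41.9, 0.774)] dir 0.795 mark [(30.9, -0.203), (45.5, -0.169)]
scene hub [493.8  92.7 122. ] dial [493.1  98.6  82. ] pointer r,ang [(23.2, 0.688), (39.3, 0.713)] dir 0.748 mark [(29.6, -0.046), (45.1, -0.108)]
```

Call:
move_arm(steps=[[[0.92,-0.36,0.15],0,0],[[0.92,-0.36,0.15],0,0],[[0.92,-0.36,0.15],0,0],[[0.92,-0.36,0.15],0,0],[[0.92,-0.36,0.15],0,0],[[0.92,-0.36,0.15],0,0],[[0.92,-0.36,0.15],0,0],[[0.92,-0.36,0.15],0,0],[[0.92,-0.36,0.15],0,0],[[0.92,-0.36,0.15],0,0],[[0.92,-0.36,0.15],0,0],[[0.92,-0.36,0.15],0,0],[[0.92,-0.36,0.15],0,0],[[0.92,-0.36,0.15],0.2,0],[[0.92,-0.36,0.15],0,0],[[0,0,0],0,0],[[0,0,0],0,0]])

```text
t: 2.52
ee_pos: [529.7, -281.2, 166.2]
orientation: [-3.061, -0.705, 0.001]
ft_force: [0.1, 0.4, 0.5]
width: 87.7
grasp_force: 0.0
```

Call:
move_arm(steps=[[[-0.08,-0.07,0.5],0,0],[[0,0,0.6],0,0],[[0,0,0.6],0,0],[[0,0,0.6],0,0],[[0,0,0.6],0,0],[[0,0,0.6],0,0],[[0,0,0.4],0,0],[[0,0,0],0,0],[[0,0,0],0,1],[[0,0,0],0,1],[[0,0,0],0,1],[[0,0,0],0,1],[[0,0,0],0,1],[[0,0,0],0,1],[[0,0,0],0,1],[[0,0,0],0,1],[[0,0,0],0,1],[[0,0,0],0,1]])

```text
t: 4.02
ee_pos: [526.7, -281.3, 68.9]
orientation: [-3.062, -0.701, 0.0]
ft_force: [0.7, 0.5, 0.6]
width: 24.6
grasp_force: 0.0
```

Call:
move_arm(steps=[[[0,0,0],0,1],[[0,0,0],0,1],[[0,0,0],0,1],[[0,0,0],0,1],[[0,0,0],0,1],[[0,0,0],0,1]])

```text
t: 4.52
ee_pos: [526.6, -281.3, 68.8]
orientation: [-3.062, -0.701, 0.0]
ft_force: [-0.6, -0.4, -1.4]
width: 15.9
grasp_force: 30.0
```

Call:
move_arm(steps=[[[0,0,-0.3],0,1],[[0,0,-0.6],0,1],[[0,0,-0.6],0,1],[[0,0,-0.6],0,1],[[0,0,-0.6],0,1],[[0,0,-0.6],0,1],[[0,0,-0.6],0,1],[[0,0,-0.6],0,1],[[0,0,-0.6],0,1],[[0,0,-0.5],0,1],[[0,0,0],0,1],[[0,0,0],0,1]])

```text
t: 5.52
ee_pos: [527.0, -281.5, 209.7]
orientation: [3.061, 0.701, 0.002]
ft_force: [0.6, 0.9, -1.8]
width: 15.7
grasp_force: 30.0
```

```bash
python3 - <<'E'
from h import *
t=cam("top");s=cam("scene");o=ctrl.get_obs();p=o["ee_pos"];print(p,o["width"])
a,b=proj(t,p)[0],proj(s,p)[0];print(a,b)
cv2.imwrite("pics/c2.png",np.hstack([crop(t,*a,s=4),crop(s,*b,s=5)]))
E
```

```text
[ 526.13215615 -281.05663481  208.17565953] 15.546381684944581
[365.83055346 201.19445443] [296.09275412 140.8483837 ]
```

View pics/c2.png

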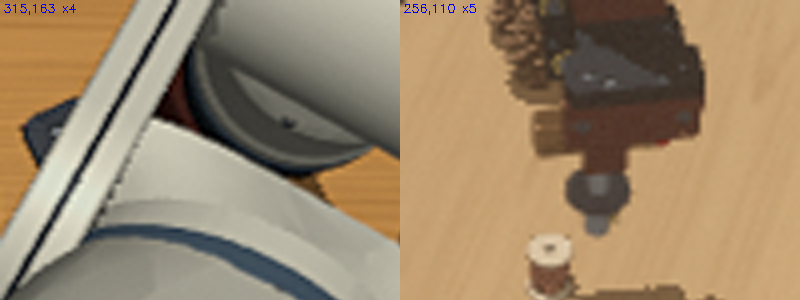

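The T-key is lifted and hanging upright, with its flange at crop (597,190) and foot at (597,230). Next I carry it over the hub.

Call:
move_arm(steps=[[[0.335,-0.882,0],0,1],[[0.335,-0.882,0],0,1],[[0.335,-0.882,0],0,1],[[0.335,-0.882,0],0,1],[[0.335,-0.882,0],0,1],[[0.335,-0.882,0],0,1],[[0.335,-0.882,0],0,1],[[0.335,-0.882,0],0,1],[[0.335,-0.882,0],0,1],[[0.335,-0.882,0],0,1],[[0.335,-0.882,0],0,1],[[0.335,-0.882,0],0,1],[[0.335,-0.882,0],0,1],[[0.335,-0.882,0],0,1],[[0.335,-0.882,0],0,1],[[0.335,-0.882,0],0,1],[[0,0,0],-0.9,1],[[0,0,0],-0.9,1],[[0,0,0],-0.9,1],[[0,0,0],-0.85,1]])

```text
t: 7.28
ee_pos: [493.0, 94.8, 207.8]
orientation: [-2.914, -1.172, 0.003]
ft_force: [-0.3, 0.5, -2.5]
width: 15.3
grasp_force: 30.0
```

Call:
move_arm(steps=[[[0,0,0],0,1],[[0,0,0],0,1]])

```text
t: 7.45
ee_pos: [493.2, 94.5, 208.1]
orientation: [-2.918, -1.162, 0.002]
ft_force: [-0.3, -0.2, -1.3]
width: 15.7
grasp_force: 30.0
```

```bash
python3 - <<'E'
from h import *
t=cam("top");s=cam("scene");o=ctrl.get_obs();p=o["ee_pos"];print(p,o["orientation"],o["ft_force"],2*np.arctan2(o["orientation"][1],o["orientation"][0])%np.pi)
a,b=proj(t,p)[0],proj(s,p)[0];print(a,b)
for dz in(-56,-28): print(proj(t,p+[0,0,dz]),proj(s,p+[0,0,dz]))
cv2.imwrite("pics/c3.png",np.hstack([crop(t,*a,h=500,s=6),crop(s,*(b+[0,8]),h=500,s=6)]))
E
```

```text
[493.43819188  94.49750119 208.43350606] [-2.91844206e+00 -1.16231495e+00  1.50807181e-03] [-0.57154636  0.5003453  -0.25319824] 0.7580205474443478
[160.4592383  216.50850297] [262.02878657 258.97966932]
[[168.01866718 220.19649514]] [[262.87150546 272.56837728]]
[[164.35577712 218.40949375]] [[262.4592668  265.92109453]]
```

View pics/c3.png

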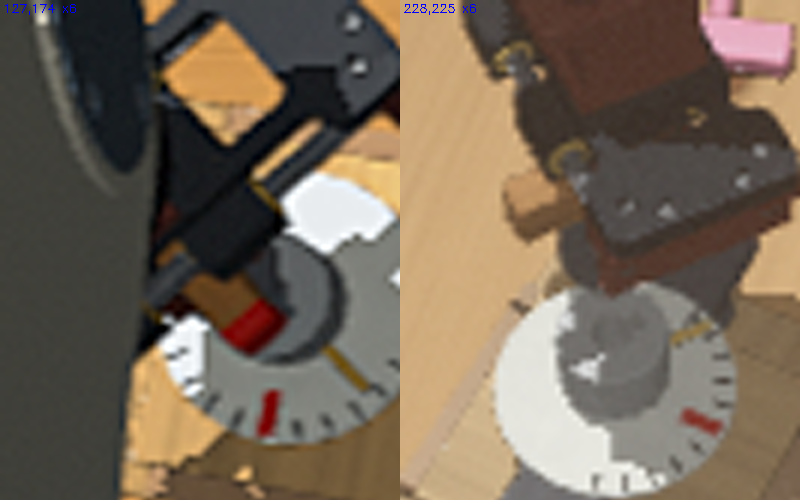

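The handle's red end lines up with the pointer direction, with the pointer at (345,368) in the left crop. I'll lower slowly and feel for the mouth.

Call:
move_arm(steps=[[[0.01,-0.03,0.3],0,1],[[0,0,0.4],0,1],[[0,0,0.3],0,1],[[0,0,0.06],0,1],[[0,0,0.06],0,1],[[0,0,0.06],0,1],[[0,0,0.06],0,1],[[0,0,0.06],0,1],[[0,0,0],0,1],[[0,0,0],0,1]])

```text
t: 8.38
ee_pos: [493.4, 95.3, 176.5]
orientation: [2.917, 1.165, 0.0]
ft_force: [-0.5, -0.6, -1.8]
width: 16.1
grasp_force: 30.0
```

Call:
move_arm(steps=[[[0,0,0.06],0,1],[[0,0,0.06],0,1],[[0,0,0],0,1],[[0,0,0],0,1]])

```text
t: 8.72
ee_pos: [493.3, 95.3, 173.3]
orientation: [-2.917, -1.166, 0.0]
ft_force: [-0.4, -0.4, -1.9]
width: 16.2
grasp_force: 30.0
```

Call:
move_arm(steps=[[[0,0,0.06],0,1],[[0,0,0.06],0,1],[[0,0,0.04],0,1],[[0,0,0],0,1],[[0,0,0],0,1]])

```text
t: 9.13
ee_pos: [493.3, 95.3, 169.3]
orientation: [-2.917, -1.165, 0.0]
ft_force: [0.3, 0.3, -1.9]
width: 16.0
grasp_force: 30.0
```

Call:
move_arm(steps=[[[0,0,0.06],0,1],[[0,0,0.06],0,1],[[0,0,0.06],0,1],[[0,0,0],0,1],[[0,0,0],0,1]])

```text
t: 9.55
ee_pos: [493.3, 95.3, 164.8]
orientation: [-2.917, -1.165, 0.0]
ft_force: [-0.2, 0.8, -1.3]
width: 15.4
grasp_force: 30.0
```

Call:
move_arm(steps=[[[0,0,0.1],0,1],[[0,0,0.1],0,1],[[0,0,0.1],0,1],[[0,0,0.1],0,1],[[0,0,0],0,1],[[0,0,0],0,1]])

```text
t: 10.05
ee_pos: [493.3, 95.3, 154.6]
orientation: [-2.917, -1.166, 0.001]
ft_force: [-1.2, 0.4, -1.6]
width: 15.9
grasp_force: 30.0
```

Call:
move_arm(steps=[[[0,0,0.08],0,1],[[0,0,0.08],0,1],[[0,0,0.04],0,1],[[0,0,0],0,1],[[0,0,0],0,1]])

```text
t: 10.47
ee_pos: [493.4, 95.3, 150.2]
orientation: [2.917, 1.166, 0.0]
ft_force: [-2.9, -0.4, 3.6]
width: 15.8
grasp_force: 30.0
```

Call:
move_arm(steps=[[[0,0,0.04],0,1],[[0,0,0.04],0,1],[[0,0,0],0,1],[[0,0,0],0,1]])

```text
t: 10.8
ee_pos: [493.5, 95.3, 148.1]
orientation: [2.917, 1.165, 0.0]
ft_force: [-3.8, -1.1, 6.7]
width: 15.6
grasp_force: 30.0
```

Call:
move_arm(steps=[[[-0.015,-0.015,0.06],0,1],[[0,0,0.06],0,1],[[0,0,0.04],0,1],[[0,0,0.02],0,1],[[0,0,0],0,1],[[0,0,0],0,1]])

```text
t: 11.3
ee_pos: [494.3, 95.8, 146.0]
orientation: [2.917, 1.165, 0.006]
ft_force: [-6.6, 0.6, 26.5]
width: 15.8
grasp_force: 30.0
```

Call:
move_arm(steps=[[[0,0,0],0,1],[[0,0,0],0,1],[[0,0,0],0,1]])

```text
t: 11.55
ee_pos: [494.3, 95.8, 146.0]
orientation: [2.917, 1.165, 0.006]
ft_force: [-7.4, 0.2, 27.6]
width: 15.8
grasp_force: 30.0
```

```bash
python3 - <<'E'
from h import *
t=cam("top");s=cam("scene");o=ctrl.get_obs();p=o["ee_pos"];print(p,o["ft_force"],o["moment"])
cv2.imwrite("pics/c4.png",np.hstack([crop(t,170,225,h=500,s=6),crop(s,265,282,h=500,s=8)]))
E
```

```text
[494.34087314  95.84156924 146.02129012] [-6.88571409  0.42108533 28.07780431] [ 0.08658863  1.61972797 -0.01431187]
```

View pics/c4.png

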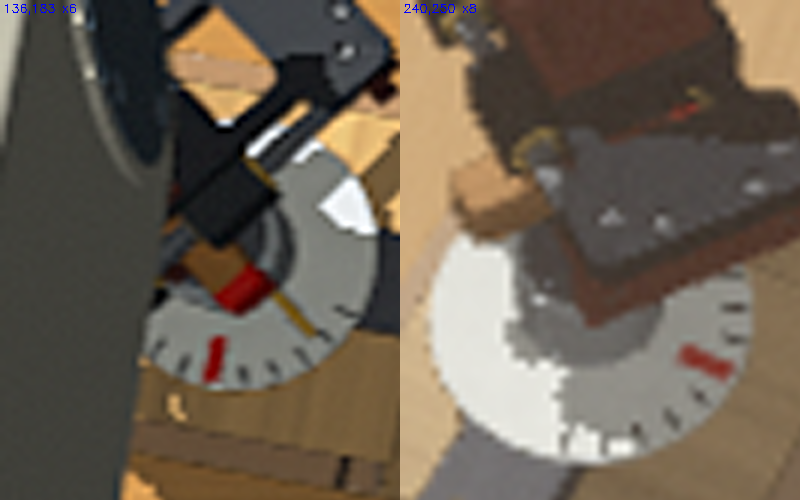

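The pointer tip is still at about (312,332) in the left crop, so it hasn't turned. I'll check the pointer's image shift against the first picture to see how far the hub has sunk.

Call:
move_arm(steps=[[[-0.03,-0.03,0.04],0,1],[[0,0,0],0,1],[[0,0,0],0,1]])

```text
t: 11.9
ee_pos: [494.4, 96.0, 145.9]
orientation: [2.917, 1.165, 0.009]
ft_force: [-7.2, 0.0, 32.8]
width: 15.6
grasp_force: 30.0
```

```bash
python3 - <<'E'
from h import *
a=cv2.imread("pics/top0.png")[:,:,::-1];t=cam("top");b=t["image"]
for im in(a,b):
    f=im[228:242,179:192].astype(float); hsv=cv2.cvtColor(im[228:242,179:192].copy(),cv2.COLOR_RGB2HSV)
    w=(hsv[:,:,1]>60)*hsv[:,:,1].astype(float);v,u=np.mgrid[228:242,179:192]
    print((w*u).sum()/w.sum(),(w*v).sum()/w.sum(),(w>0).sum());print((w).astype(int))
h=np.array([493.1,95.7,0])
for z in(94,88):
    print(proj(t,h+[-33*np.cos(.76),-33*np.sin(.76),z]))
E
```

```text
184.23762129883056 234.72679771087334 28
[[  0   0   0   0   0   0   0   0   0   0   0   0   0]
 [  0   0   0   0   0   0   0   0   0   0   0   0   0]
 [  0   0   0   0   0   0   0   0   0   0   0   0   0]
 [  0   0 116   0   0   0   0   0   0   0   0   0   0]
 [  0  78 180 198 109   0   0   0   0   0   0   0   0]
 [  0   0 118 197 202 112   0   0   0   0   0   0   0]
 [  0   0   0 115 193 205 116   0   0   0   0   0   0]
 [  0   0   0   0  64 199 195  83   0   0   0   0   0]
 [  0   0   0   0   0  72 202 198  84   0   0   0   0]
 [  0   0   0   0   0   0  70 204 203  80   0   0   0]
 [  0   0   0   0   0   0   0  84 173 169   0   0   0]
 [  0   0   0   0   0   0   0   0   0   0   0   0   0]
 [  0   0   0   0   0   0   0   0   0   0   0   0   0]
 [  0   0   0   0   0   0   0   0   0   0   0   0   0]]
182.48797503212776 232.8624931154764 32
[[152   0   0   0   0   0   0   0   0   0   0   0   0]
 [255 195  66   0   0   0   0   0   0   0   0   0   0]
 [252 255 146   0   0   0   0   0   0   0   0   0   0]
 [255 255 163  65   0   0   0   0   0   0   0   0   0]
 [200  90 136 215 108   0   0   0   0   0   0   0   0]
 [  0   0   0 143 222 107   0   0   0   0   0   0   0]
 [  0   0   0   0 143 234 100   0   0   0   0   0   0]
 [  0   0   0   0   0 195 238  65   0   0   0   0   0]
 [  0   0   0   0   0   0 192 199   0   0   0   0   0]
 [  0   0   0   0   0   0   0 192 200   0   0   0   0]
 [  0   0   0   0   0   0   0  64 184 161   0   0   0]
 [  0   0   0   0   0   0   0   0   0   0   0   0   0]
 [  0   0   0   0   0   0   0   0   0   0   0   0   0]
 [  0   0   0   0   0   0   0   0   0   0   0   0   0]]
[[184.90730009 235.41837922]]
[[185.52020503 235.67528118]]
```

Pushing a further 1 mm gained only 0.1 mm and about 5 N, so the hub is on its stop. I'll ease the push slightly and turn most of the way.

Call:
move_arm(steps=[[[0,0,-0.06],0,1],[[0,0,0],0,1],[[0,0,0],0.4,1],[[0,0,0],0.6,1],[[0,0,0],0.6,1],[[0,0,0],0.6,1],[[0,0,0],0.6,1],[[0,0,0],0.6,1],[[0,0,0],0.6,1],[[0,0,0],0.6,1],[[0,0,0],0.6,1],[[0,0,0],0.6,1],[[0,0,0],0.6,1],[[0,0,0],0.6,1],[[0,0,0],0.6,1],[[0,0,0],0.4,1],[[0,0,0],0,1],[[0,0,0],0,1]])

```text
t: 13.45
ee_pos: [493.9, 95.5, 146.0]
orientation: [-3.14, -0.098, -0.007]
ft_force: [-2.9, -0.7, 20.0]
width: 15.9
grasp_force: 30.0
```

```bash
python3 - <<'E'
from h import *
t=cam("top");s=cam("scene");o=ctrl.get_obs();p=o["ee_pos"];r=o["orientation"];print(p,r,o["ft_force"],o["moment"],o["width"],2*np.arctan(r[1]/r[0]))
cv2.imwrite("pics/c5.png",np.hstack([crop(t,178,230,h=500,s=7),crop(s,270,288,h=500,s=7)]))
E
```

```text
[493.86224773  95.51345631 146.04674339] [-3.13982397 -0.09782487 -0.00725564] [-2.86538158 -1.98722357 19.94125866] [-0.39325235  0.8151595   0.03455213] 15.619481462966153 0.062292179334516806
```

View pics/c5.png

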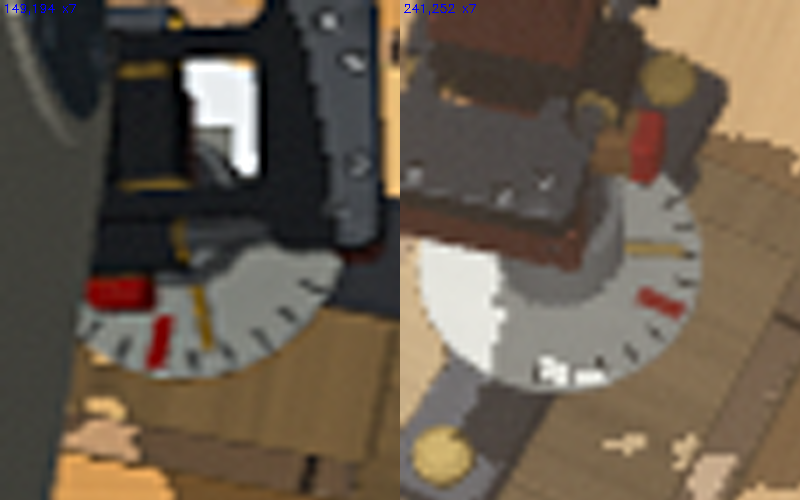

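```bash
cat > a.py <<'E'
from h import *
def run(c,P,M,T,S,x0,y0,k,n,xa=0,zp=88,cen=(493.2,95.6)):
    u=lambda p:(np.array(p,float)-[xa,0]+.5)/k-.5+[x0,y0]
    a=lambda p,z:[round(float(np.arctan2(cen[1]-q[1],cen[0]-q[0])),3) for q in at_z(c,u(p),z)]
    rr=lambda p,z:[round(float(np.hypot(cen[1]-q[1],cen[0]-q[0])),1) for q in at_z(c,u(p),z)]
    q=at_z(c,u(P),zp);d=q[0]-q[1]
    print(n,"ptr",a(P,zp),rr(P,zp),"dir",np.arctan2(d[1],d[0]).round(3),"mark",a(M,82),rr(M,82),"ticks",a(T,82),rr(T,82))
E
python3 - <<'E'
from a import *
t=cam("top");s=cam("scene")
run(t,[(197,288),(208,348)],[(163,318),(156,367)],[(123,353),(93,328),(192,361),(228,352),(260,337),(288,313),(317,288)],0,149,194,7,"top")
run(s,[(627,250),(683,249)],[(640,292),(683,312)],[(657,333),(629,352),(600,363),(692,287),(695,258),(688,228),(676,204)],0,241,252,7,"scene",400)
E
```

```text
top ptr [0.189, 0.204] [22.6, 40.8] dir 0.223 mark [-0.221, -0.182] [31.6, 46.2] ticks [-0.418, -0.683, 0.053, 0.307, 0.552, 0.81, 1.068] [45.3, 43.9, 43.6, 42.7, 42.4, 41.9, 44.2]
scene ptr [0.297, 0.307] [21.8, 40.5] dir 0.319 mark [-0.148, -0.159] [29.0, 45.2] ticks [-0.416, -0.69, -0.94, 0.058, 0.305, 0.57, 0.803] [42.3, 41.5, 40.9, 44.8, 44.5, 43.8, 43.5]
```

```bash
python3 - <<'E'
from a import *
t=cam("top");s=cam("scene")
for z in(84,86,88,90,92,94,96):
    print(z)
    run(t,[(197,288),(208,348)],[(163,318)],[(123,353)],0,149,194,7,"top",0,z)
    run(s,[(627,250),(683,249)],[(640,292)],[(657,333)],0,241,252,7,"scene",400,z)
    run(t,[(222,183),(252,214)],[(163,318)],[(123,353)],0,138,196,5,"top0",0,z)
    run(s,[(642,110),(673,97)],[(640,292)],[(657,333)],0,225,260,5,"scene0",400,z)
E
```

```text
84
top ptr [0.15, 0.183] [22.1, 40.4] dir 0.223 mark [-0.221] [31.6] ticks [-0.418] [45.3]
scene ptr [0.399, 0.362] [21.8, 40.6] dir 0.319 mark [-0.148] [29.0] ticks [-0.416] [42.3]
top0 ptr [0.708, 0.748] [21.7, 40.0] dir 0.795 mark [-0.116] [73.3] ticks [-0.273] [90.8]
scene0 ptr [0.981, 0.895] [27.7, 43.7] dir 0.748 mark [-0.989] [78.0] ticks [-0.968] [99.2]
86
top ptr [0.17, 0.194] [22.4, 40.6] dir 0.223 mark [-0.221] [31.6] ticks [-0.418] [45.3]
scene ptr [0.348, 0.335] [21.8, 40.5] dir 0.319 mark [-0.148] [29.0] ticks [-0.416] [42.3]
top0 ptr [0.718, 0.753] [22.2, 40.4] dir 0.795 mark [-0.116] [73.3] ticks [-0.273] [90.8]
scene0 ptr [0.947, 0.872] [27.0, 43.1] dir 0.748 mark [-0.989] [78.0] ticks [-0.968] [99.2]
88
top ptr [0.189, 0.204] [22.6, 40.8] dir 0.223 mark [-0.221] [31.6] ticks [-0.418] [45.3]
scene ptr [0.297, 0.307] [21.8, 40.5] dir 0.319 mark [-0.148] [29.0] ticks [-0.416] [42.3]
top0 ptr [0.727, 0.758] [22.6, 40.8] dir 0.795 mark [-0.116] [73.3] ticks [-0.273] [90.8]
scene0 ptr [0.911, 0.849] [26.4, 42.4] dir 0.748 mark [-0.989] [78.0] ticks [-0.968] [99.2]
90
top 
[... 749 characters left out ...]
3.5, 41.5] dir 0.223 mark [-0.221] [31.6] ticks [-0.418] [45.3]
scene ptr [0.145, 0.224] [22.2, 40.7] dir 0.319 mark [-0.148] [29.0] ticks [-0.416] [42.3]
top0 ptr [0.753, 0.771] [23.9, 42.0] dir 0.795 mark [-0.116] [73.3] ticks [-0.273] [90.8]
scene0 ptr [0.793, 0.775] [24.7, 40.8] dir 0.748 mark [-0.989] [78.0] ticks [-0.968] [99.2]
96
top ptr [0.261, 0.244] [23.7, 41.8] dir 0.223 mark [-0.221] [31.6] ticks [-0.418] [45.3]
scene ptr [0.096, 0.197] [22.4, 40.8] dir 0.319 mark [-0.148] [29.0] ticks [-0.416] [42.3]
top0 ptr [0.762, 0.776] [24.3, 42.4] dir 0.795 mark [-0.116] [73.3] ticks [-0.273] [90.8]
scene0 ptr [0.75, 0.749] [24.2, 40.3] dir 0.748 mark [-0.989] [78.0] ticks [-0.968] [99.2]
```

Mark yaw is −0.19, from the ticks in both views. The pointer is at about 0.22 and its height has dropped about 5 mm, which fits the hub being down. About 0.41 rad is left, and I'll turn most of it.

Call:
move_arm(steps=[[[0,0,0],0.4,1],[[0,0,0],0.6,1],[[0,0,0],0.6,1],[[0,0,0],0.6,1],[[0,0,0],0.6,1],[[0,0,0],0.6,1],[[0,0,0],0.6,1],[[0,0,0],0.3,1],[[0,0,0],0,1],[[0,0,0],0,1]])

```text
t: 14.58
ee_pos: [493.6, 95.3, 146.0]
orientation: [-3.103, 0.489, -0.006]
ft_force: [-4.8, -2.5, 19.9]
width: 16.0
grasp_force: 30.0
```

```bash
python3 - <<'E'
from h import *
t=cam("top");s=cam("scene");o=ctrl.get_obs();p=o["ee_pos"];r=o["orientation"];print(p,r,o["ft_force"],o["moment"],o["width"],2*np.arctan(r[1]/r[0]))
cv2.imwrite("pics/c6.png",np.hstack([crop(t,178,232,h=500,s=9),crop(s,275,290,h=500,s=9)]))
E
```

```text
[493.56831852  95.29982666 146.01811297] [-3.10264267  0.48923113 -0.00617754] [-4.91044202 -2.7769667  21.08241905] [-0.55465168  0.94708925  0.06320961] 15.91957104098671 -0.31278876056722776
```

View pics/c6.png

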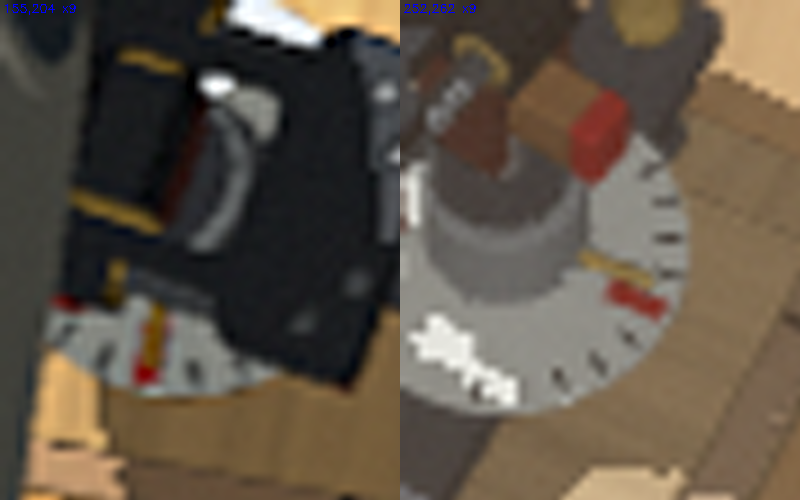

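The pointer now sits nearly over the mark, running from (152,308) to (154,365) in the left crop. I'll measure what is left.

```bash
python3 - <<'E'
from a import *
t=cam("top");s=cam("scene")
for z in(89,90,91):
    run(t,[(151,308),(154,367)],[(148,376)],[(195,374)],0,155,204,9,"top",0,z)
    run(s,[(583,257),(652,280)],[(611,287),(665,308)],[(630,337),(667,274),(669,238)],0,252,262,9,"scene",400,z)
E
```

```text
top ptr [-0.219, -0.12] [29.5, 42.7] dir 0.095 mark [-0.182] [44.8] ticks [0.063] [43.5]
scene ptr [-0.096, -0.078] [20.9, 40.0] dir -0.059 mark [-0.155, -0.14] [29.5, 44.8] ticks [-0.415, 0.079, 0.333] [41.8, 42.1, 41.6]
top ptr [-0.21, -0.114] [29.6, 42.7] dir 0.095 mark [-0.182] [44.8] ticks [0.063] [43.5]
scene ptr [-0.12, -0.091] [21.2, 40.2] dir -0.059 mark [-0.155, -0.14] [29.5, 44.8] ticks [-0.415, 0.079, 0.333] [41.8, 42.1, 41.6]
top ptr [-0.202, -0.108] [29.6, 42.8] dir 0.095 mark [-0.182] [44.8] ticks [0.063] [43.5]
scene ptr [-0.143, -0.103] [21.4, 40.5] dir -0.059 mark [-0.155, -0.14] [29.5, 44.8] ticks [-0.415, 0.079, 0.333] [41.8, 42.1, 41.6]
```

Call:
move_arm(steps=[[[0,0,0],0.3,1],[[0,0,0],0.3,1],[[0,0,0],0,1],[[0,0,0],0,1],[[0,0,0],0,1]])

```text
t: 15.2
ee_pos: [493.5, 95.3, 146.0]
orientation: [-3.089, 0.57, -0.006]
ft_force: [-5.0, -2.0, 21.0]
width: 16.0
grasp_force: 30.0
```

```bash
python3 - <<'E'
from h import *
t=cam("top");s=cam("scene")
cv2.imwrite("pics/c7.png",np.hstack([crop(t,175,240,h=480,s=16),crop(s,277,293,h=480,s=16)]))
E
```

```text
(no output)
```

View pics/c7.png

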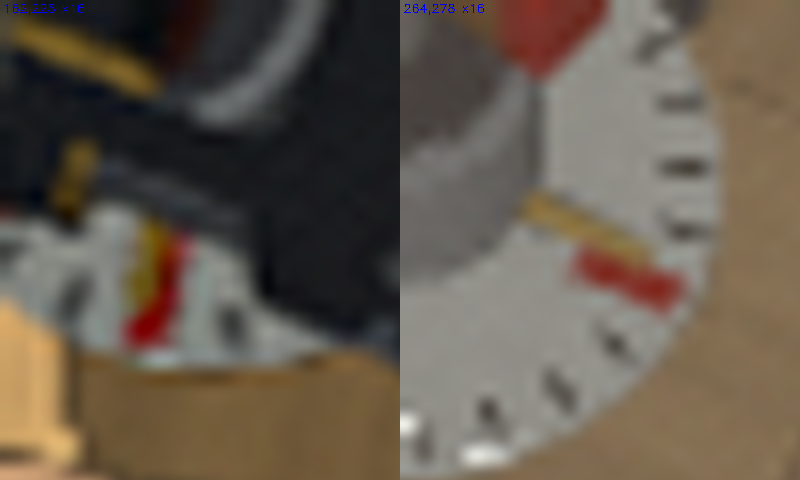

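The pointer, at (152,235) to (140,300) in the left crop, lies along the red mark. The small sideways shift is opposite in the two views, as parallax would make it.

```bash
python3 - <<'E'
from a import *
t=cam("top");s=cam("scene")
for z in(89,91):
    run(t,[(152,235),(140,302)],[(178,245),(144,345)],[(232,326),(77,298)],0,162,225,16,"top",0,z)
    run(s,[(527,203),(650,253)],[(580,263),(678,297)],[(617,346),(560,392),(687,232),(687,166),(680,103)],0,264,278,16,"scene",400,z)
E
```

```text
top ptr [-0.214, -0.197] [32.6, 41.3] dir -0.134 mark [-0.157, -0.195] [32.9, 46.5] ticks [0.054, -0.427] [43.1, 43.5]
scene ptr [-0.128, -0.128] [20.1, 39.9] dir -0.128 mark [-0.204, -0.159] [29.7, 45.0] ticks [-0.423, -0.685, 0.08, 0.339, 0.591] [42.0, 42.2, 42.7, 41.6, 42.3]
top ptr [-0.198, -0.184] [32.6, 41.3] dir -0.134 mark [-0.157, -0.195] [32.9, 46.5] ticks [0.054, -0.427] [43.1, 43.5]
scene ptr [-0.175, -0.152] [20.7, 40.3] dir -0.128 mark [-0.204, -0.159] [29.7, 45.0] ticks [-0.423, -0.685, 0.08, 0.339, 0.591] [42.0, 42.2, 42.7, 41.6, 42.3]
```

Call:
move_arm(steps=[[[0,0,0],0.15,1],[[0,0,0],0,1],[[0,0,0],0,1],[[0,0,0],0,1]])

```text
t: 15.73
ee_pos: [493.5, 95.3, 146.0]
orientation: [-3.085, 0.59, -0.006]
ft_force: [-4.9, -3.4, 20.4]
width: 15.9
grasp_force: 30.0
```

```bash
python3 -c "
from workcell import ctrl
print(ctrl.get_obs()['ft_force']);print(ctrl.close_job())"
```

```text
[-4.89705454 -3.43763962 20.38031847]
the job is handed in; nothing more can be done
None
```

I handed the job in at about 15.7 s: the T-key is seated in the hub, still gripped and pushed down on the stop with about 20 N, and its pointer is over the red mark to within about 0.02 rad by the cameras; no verdict came back.

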